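Load a bar blank against the length stop of a bending press

TASK

Lay the round steel bar from the blue plastic stand into the V-groove of the fixture, then push it gently endwise under the yellow hood until its brass stop nose is pushed right in and the bar sits firmly home, pressing lightly for a moment to be sure. Leave the bar there, resting on both flanks of the V and against the stop. Lay it down softly, never ram the stop, and leave the roller, the red former and the eyebolt where they stand.

Things in the scene. Friction and masses are not known exactly. Their poses are not given: they have to be found in the camera images.
- bar_center (a point): centre of the loose bright steel bar: a plain round bar 24 mm in diameter, 180 mm long, 0.5 to 0.7 kg; its x axis runs along the bar; the two ends are alike. It starts lying level in the blue stand, its axis 35 mm above the table, and overhangs each end of the stand by 10 mm.
- bar: the same bar, origin at its centre, x along it.
- stand: fixed blue plastic stand, base 160 x 70 x 10 mm, origin in the middle of its underside, x along the bar. Two saddles 18 mm wide, centred 66 mm either side of the middle, carry the bar, their cheeks up to 34 mm high and 43 mm apart over the outside; between them the 114 mm in the middle are free for fingers down to the base top at 10 mm.
- fixture: fixed loading fixture on a grey plate 235 x 110 x 12 mm (x = -90 to 145 mm). Origin on the underside below the groove's middle; x runs along the V-groove towards the stop, the way to push; z up; the -x end is open. A yellow hood (x = 87 to 145 mm, 78 mm wide outside, 66 inside, underside 78 mm, top 84 mm high) covers the stop.
- flank_left: the bright steel flanks on the +y side of the 90 degree V (fixed; its frame is that of fixture). The V is in two blue blocks, x = -80 to -55 and 55 to 80 mm, tops 46 mm high; the 110 mm between them are free for fingers, down to the plate top at 12 mm.
- flank_right: the two flank faces on the -y side of the V (same frame).
- stop_block: black back plate of the stop in the hood (frame of fixture, not the stop's position); carries a brass nose, 20 mm diameter, on the groove axis. Its depth is set anew each time, unmeasured: home, the bar's centre is at x = -5 to 13 mm. The nose yields 4 mm at 0 to 1.2 N, then is firm. Sliding the bar takes 2 to 4 N: push it home with about 10 N; over 20 N spoils the stop.
- roller: loose black grooved roller standing upright, 76 mm diameter, 52 mm high, origin under its centre; leave it alone.
- former: loose red half-round grooved bending former lying flat, about 110 mm across, 36 mm high, origin on its underside; leave it alone.
- eyebolt: loose bright eyebolt standing on its collar, 28 mm diameter, 53 mm high, origin under its centre; leave it alone.
- groove_mid (a point): point of the fixture, axes as fixture, 50 mm above its origin: on the axis that the bar has when seated in the V. Lay the bar with its centre about 20 mm to the -x side of this point, and it is clear of the stop (whose nose is at x = 81 mm or beyond).
Not all that is in view belongs to the job. What is meant by the bar is not black or orange, and is the smaller of those in its own colour.

How it is judged:
By the outcome, as a careful person would: the job done as asked, in the order asked, and still so for the second after the job is handed in, with the robot touching nothing.
It also fails if it takes over 64 s, if anything falls off the work surface, if the arm or the gripper's body presses on something with over 40 N, if the wrist force passes 120 N, or if a joint passes its speed limit or range.

ROBOT

A 7-joint arm with a two-finger parallel gripper is mounted at the origin on the work surface. World frame = base frame: x ahead of the robot, y to its left, z up, the work surface at z = 0. Lengths are in m, angles in rad, forces in N, time in s.
With the tool pointing down it reaches from about 0.4 to 0.85 m from the base axis. Payload 6.9 kg.
Tool frame: the origin (TCP) lies midway between the tips of the shut fingers; the grasp point (between the pads) lies behind it (ctrl.pinch_z is the z of the grasp point in the tool frame, in m); z points along the fingers, y is the direction in which the jaws open and shut (so a half turn about z gives the same grasp; the last joint's range is limited). The gripper opens to 85 mm and grips with 20 to 120 N. Pads are 22 mm wide; open, the fingers measure 114 mm over their backs; the gripper's body (76 mm by 85 mm) begins 54 mm behind the grasp point. The pads swing forward as they close: fully open they stand 13 mm farther back than shut.
Start: joints at [-1.143, 0.507, -0.238, 1.5, 0.126, 1.149, -0.155], TCP at [0.198, 0.593, 0.231] pointing down, gripper open.
Joint ranges: [-3.08, 3.08], [-0.24, 2.05], [-1.43, 1.35], [0, 2.5], [-1.52, 4.66], [0.17, 1.96], [-2.89, 2.89]. Speed limits (rad/s): [2.39, 2.39, 3.14, 3.14, 3.14, 3.14, 3.14].

INTERFACE

Orientations are given as a unit quaternion [w, x, y, z].
In Python, from station import ctrl, get_state, vision, ticket, models gives the robot as it stands. Calls block until the motion is done:
- ctrl.movep(position, orientation): joint-space move of the TCP to a pose.
- ctrl.movel(position, frame=None, max_speed=0.15): straight line of the TCP; frame=None keeps the orientation; max_speed is the mean speed in m/s.
- ctrl.set_joints(angles): joint-space move.
- ctrl.ungrasp() and ctrl.close_gripper(force=None): open the fingers fully, or close them until they stop; force is the grip in N (None keeps the last).
- ctrl.pause(seconds).
- ctrl.ik(position, orientation): joint angles nearest the present ones, or None.
- get_state(): the state.
- vision.grab_frame(name): name is "scene" or "top" or "wrist"; returns (picture, depth): 384x512x3 uint8, blue, green, red; 384x512 float32, m along the optical axis (not along the pixel's ray), 0 where there is no reading.
- vision.camera_info(name): a dict with "mtx" (3x3 intrinsics, pixels), "R" (3x3) and "t" (3): a world point X has camera coordinates R X + t; the wrist camera has in their place "hand_eye" (4x4, takes a point from camera to tool coordinates, whose origin is the TCP and whose axes are the flange's). Camera axes: x right, y down, z forward; pixel columns grow to the right and rows downward; lengths in m; the calibration is good to about 2 mm. A picture is of the moment at which its call begins: read the wrist's pose just before it. camera_info takes no time and is no camera call.
A pose or a line that the arm cannot do raises ctrl.Unreachable and nothing moves.
- ticket.close_job(): hands the job in, once; it reports no verdict.
Trained networks look in the newest picture that a camera, given by its name, has taken for a name from the list of things; names that differ only in an ending like _2 or _b are one class to them, and where a whole thing is asked for, a point or a joint stands for the part that bears it (a point fixed in the world has none). Each returns a list of dicts, best first, with "p" (0 to 1); they miss things now and then, are a little off and sometimes report something else, mostly with a low value. They report only what shows in the picture. A call takes as long as a camera call. They do not tell look-alikes from the thing itself.
- models.recognise(camera, target): "point" ([column, row] in pixels, amid what is visible of it).
- models.masks_of(camera, target): "mask" (384x512 bool, what is visible of it) and "point" ([column, row] in pixels, amid what is visible of it).
The state is a dict: "time": time; "qpos": joint angles; "qd": joint speeds; "tau": joint torques, N m; "tcp_pos": TCP position; "eef_rot": TCP orientation; "contact_force": force on the tool from outside, world axes, zero at the start; "wrist_torque": the same for the moment, N m; "width": finger opening in m.
Only numpy, scipy, OpenCV 4.12 (cv2) and the standard library are available. Lean on these libraries where they do the work, as an engineer would, in place of code of your own. Each camera call takes 0.05 s, during which the arm holds its last target.

## Working session

There is one attempt and no reset: what is moved stays moved. The work goes in short steps, each a Python script; the robot and the scene stay as the last script left them, time stands still between calls to the robot, and variables do not carry over. Pictures are saved under pics/ and viewed, and the job is handed in when it is done.

```bash
ls; mkdir -p pics
python3 - <<'E'
from station import ctrl, get_state, vision, ticket, models
import cv2,numpy as np
s=get_state()
print({k:np.round(v,3) for k,v in s.items()}, ctrl.pinch_z)
for n in ["scene","top"]:
    im,d=vision.grab_frame(n)
    cv2.imwrite(f"pics/{n}0.png",im); np.save(f"{n}0.npy",d)
    i=vision.camera_info(n); print(n,{k:np.round(v,4).tolist() for k,v in i.items()})
    for t in ["bar","stand","fixture","stop_block","roller","former","eyebolt","flank_left","flank_right"]:
        r=models.recognise(n,t); print(t,[(np.round(x["point"]).tolist(),round(x["p"],2)) for x in r][:4])
E
```

```text
pics
{'time': np.float64(0.0), 'qpos': array([-1.144,  0.508, -0.238,  1.501,  0.126,  1.149, -0.155]), 'qd': array([ 0.   ,  0.   , -0.   ,  0.001, -0.003, -0.001,  0.   ]), 'tau': array([-0.0000e+00, -6.2059e+01, -2.1870e+00, -2.4964e+01,  1.3000e-02,
        1.2000e-02, -0.0000e+00]), 'tcp_pos': array([0.198, 0.592, 0.23 ]), 'eef_rot': array([-0.   ,  0.16 ,  0.987, -0.001]), 'contact_force': array([-0.197,  0.989,  0.413]), 'wrist_torque': array([ 0.042, -0.032,  0.01 ]), 'width': np.float64(0.085)} -0.0187
scene {'mtx': [[386.1866, 0.0, 259.6992], [0.0, 386.1866, 182.1643], [0.0, 0.0, 1.0]], 'R': [[-0.5204, 0.8539, -0.0038], [0.5728, 0.3458, -0.7432], [-0.6333, -0.389, -0.6691]], 't': [0.194, -0.2665, 1.3515]}
bar [([370.0, 282.0], 0.94), ([272.0, 207.0], 0.92), ([216.0, 126.0], 0.61), ([382.0, 187.0], 0.59)]
stand [([280.0, 211.0], 0.74)]
fixture [([166.0, 170.0], 0.64)]
stop_block [([154.0, 149.0], 0.4)]
roller [([170.0, 256.0], 0.76)]
former [([116.0, 225.0], 0.6)]
eyebolt [([232.0, 275.0], 0.6)]
flank_left []
flank_right [([193.0, 174.0], 0.55), ([118.0, 227.0], 0.51)]
top {'mtx': [[353.7072, 0.0, 251.514], [0.0, 353.7072, 190.7856], [0.0, 0.0, 1.0]], 'R': [[0.0043, -0.9999, 0.0093], [-0.9916, -0.0055, -0.1296], [0.1296, -0.0087, -0.9915]], 't': [0.0747, 0.528, 0.8146]}
bar [([228.0, 192.0], 0.86), ([149.0, 288.0], 0.83), ([123.0, 166.0], 0.61), ([376.0, 294.0], 0.56)]
stand [([223.0, 196.0], 0.86), ([225.0, 194.0], 0.42)]
fixture [([364.0, 189.0], 0.91)]
stop_block []
roller [([277.0, 94.0], 0.9)]
former [([350.0, 95.0], 0.82)]
eyebolt []
flank_left [([329.0, 180.0], 0.61)]
flank_right [([376.0, 182.0], 0.74), ([374.0, 191.0], 0.57)]
```

View pics/scene0.png

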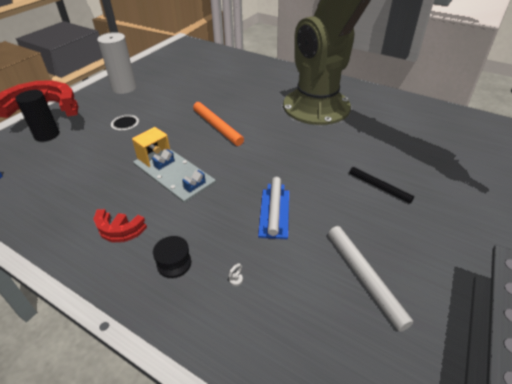

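View pics/top0.png

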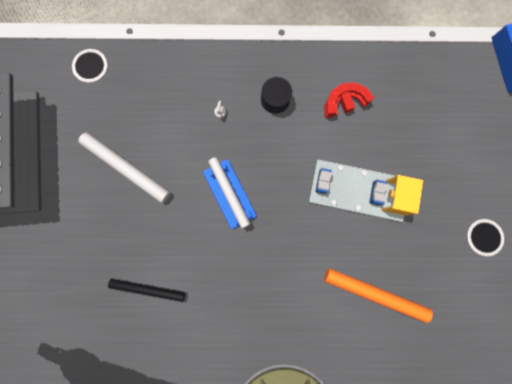

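The top view shows the bar at about (229,193) in the blue stand, and the fixture plate at (364,190) with its hood at (407,195). The long bright bar at (124,168), the orange bar and the black bar are decoys. Next I'll measure poses from depth and masks.

```bash
cat > h.py <<'E'
from station import ctrl, get_state, vision, ticket, models
import cv2,numpy as np
def cloud(info,d,T=None):
    K=info["mtx"]; v,u=np.mgrid[0:d.shape[0],0:d.shape[1]]
    P=np.dstack([(u-K[0,2])/K[0,0]*d,(v-K[1,2])/K[1,1]*d,d])
    if T is None: return (P-np.asarray(info["t"]))@np.asarray(info["R"])
    return P@T[:3,:3].T+T[:3,3]
E
python3 - <<'E'
from h import *
for n in ["top","scene"]:
    im=cv2.imread(f"pics/{n}0.png"); d=np.load(f"{n}0.npy"); i={k:np.array(v) for k,v in vision.camera_info(n).items()}
    P=cloud(i,d); ok=d>0
    hsv=cv2.cvtColor(im,cv2.COLOR_BGR2HSV)
    tbl=ok&(abs(P[...,2])<.015); print(n,"table z",np.median(P[...,2][tbl]))
    c=(229,193) if n=="top" else (275,207)
    v,u=np.mgrid[0:384,0:512]
    near=(abs(u-c[0])<40)&(abs(v-c[1])<45)
    bar=near&ok&(hsv[...,1]<60)&(hsv[...,2]>130)&(P[...,2]>.02)
    def rect(m,name):
        m=m.astype(np.uint8); nn,l,st,_=cv2.connectedComponentsWithStats(m); k=1+np.argmax(st[1:,4]); m=l==k
        Q=P[m]; r=cv2.minAreaRect((Q[:,:2]*1000).astype(np.float32))
        print(n,name,m.sum(),"rect mm",np.round(r[0],1),np.round(r[1],1),round(r[2],2),"z med/90",np.round(np.percentile(Q[:,2],[5,50,95])*1000,1))
        q=Q[:,:2]; w,V=np.linalg.eigh(np.cov(q.T)); print("   mean",np.round(q.mean(0)*1000,1),"axis ang",np.degrees(np.arctan2(V[1,1],V[0,1])))
        return m
    rect(bar,"bar")
    blue=near&ok&(hsv[...,1]>120)&(abs(hsv[...,0].astype(int)-112)<15)&(P[...,2]<.02)
    rect(blue,"stand base")
    yel=ok&(abs(hsv[...,0].astype(int)-25)<6)&(hsv[...,1]>150)
    rect(yel&(P[...,2]>.076),"hood top")
    c=(364,190) if n=="top" else (170,170)
    near=(abs(u-c[0])<70)&(abs(v-c[1])<45)
    pl=near&ok&(P[...,2]>.006)&(P[...,2]<.02)
    rect(pl,"plate")
    allf=near&ok&(P[...,2]>.006); rect(allf,"fixture all")
    for nm in["bar","fixture"]:pass
    cr=im[c[1]-50:c[1]+50,c[0]-70:c[0]+70]; cv2.imwrite(f"pics/{n}_fx.png",cv2.resize(cr,None,fx=5,fy=5,interpolation=cv2.INTER_CUBIC))
E
```

```text
top table z 0.00106039067496601
top bar 731 rect mm [524.4 132.4] [179.4  23.8] 27.08 z med/90 [40.  45.8 48.9]
   mean [523.6 132. ] axis ang -152.78741879586732
top stand base 536 rect mm [514.  154.2] [162.2  22.5] 27.29 z med/90 [ 2.5 10.9 13.3]
   mean [511.4 153.8] axis ang -152.64265121473858
top hood top 867 rect mm [ 516.4 -275.5] [58.9 77.5] 78.34 z med/90 [82.5 84.7 86.9]
   mean [ 515.9 -274.9] axis ang 168.01393846859693
top plate 2954 rect mm [ 535.2 -188.8] [235.1 110.7] 78.27 z med/90 [10.2 12.9 15.8]
   mean [ 534.3 -171.9] axis ang 72.34017832780566
top fixture all 4691 rect mm [ 535.1 -189.1] [235.7 110.7] 78.27 z med/90 [10.7 14.3 85.5]
   mean [ 530.3 -194.3] axis ang 76.17926371322459
scene table z -0.0002405313653418904
scene bar 497 rect mm [524.6 135.1] [179.1  23.5] 27.17 z med/90 [37.8 44.5 47.4]
   mean [530.8 138.4] axis ang -153.20651786688052
scene stand base 785 rect mm [513.4 129. ] [187.5  70.7] 27.2 z med/90 [ 6.4  9.6 12.3]
   mean [530.7 138.5] axis ang -153.40642273122808
scene hood top 301 rect mm [ 515.  -273.6] [55.  74.9] 77.41 z med/90 [81.2 83.2 85. ]
   mean [ 515.8 -273. ] axis ang 168.02338639825038
scene plate 1572 rect mm [ 534.9 -185.5] [234.9 112.1] 78.19 z med/90 [ 8.7 11.3 15.8]
   mean [ 546.9 -171.9] axis ang 80.890058413874
scene fixture all 2890 rect mm [ 534.5 -187.3] [238.6 112.1] 78.19 z med/90 [ 9.3 14.3 83.3]
   mean [ 539.8 -194.9] axis ang 78.76025029772394
```

```bash
cat >> h.py <<'E'
def quat(a):  # tool down, tool x at world yaw a (deg)
    h=np.radians(a)/2; return [0.0,float(np.cos(h)),float(np.sin(h)),0.0]
from scipy.spatial.transform import Rotation as Rn
def Ttool():
    s=get_state(); q=s["eef_rot"]; T=np.eye(4); T[:3,:3]=Rn.from_quat([q[1],q[2],q[3],q[0]]).as_matrix(); T[:3,3]=s["tcp_pos"]; return T
def wrist(name):
    T=Ttool(); im,d=vision.grab_frame("wrist"); i=vision.camera_info("wrist")
    cv2.imwrite(f"pics/{name}.png",im); P=cloud(i,d,T@np.array(i["hand_eye"])); np.savez(f"{name}.npz",d=d,P=P,T=T)
    return im,d,P
E
python3 - <<'E'
from h import *
i=vision.camera_info("wrist"); print(np.round(i["hand_eye"],3),np.round(i["mtx"],1))
for a in (27.1,207.1): print(a,ctrl.ik([.5245,.1335,.25],quat(a)),ctrl.ik([.5245,.1335,.016],quat(a)))
for a in (78.25,258.25): print(a,ctrl.ik([.5407,-.162,.25],quat(a)),ctrl.ik([.5407,-.162,.031],quat(a)))
ctrl.movep([.5245,.1335,.25],quat(207.1))
s=get_state(); print(s["time"],s["qpos"],s["tcp_pos"],s["eef_rot"],s["contact_force"])
im,d,P=wrist("w1")
hsv=cv2.cvtColor(im,cv2.COLOR_BGR2HSV)
r=models.masks_of("wrist","bar"); 
for x in r:
    m=x["mask"]&(d>0)&(P[...,2]>.035); Q=P[m]
    if len(Q)>50: print(x["p"],m.sum(),cv2.minAreaRect((Q[:,:2]*1000).astype(np.float32)),np.percentile(Q[:,2],[50,95]))
E
```

```text
[[ 0.    -0.957 -0.291  0.075]
 [ 1.    -0.     0.     0.001]
 [-0.    -0.291  0.957 -0.142]
 [ 0.     0.     0.     1.   ]] [[269.7   0.  256.4]
 [  0.  269.7 188.2]
 [  0.    0.    1. ]]
27.1 [-0.58700327  0.38283896  0.42596842  1.69755781 -0.17418711  1.09874408
 -1.20657418] [-0.50460848  0.67426536  0.32765729  1.96945394 -0.38881504  0.55861492
 -1.0085303 ]
207.1 [-0.11847338  0.36288251 -0.25159306  1.69153286  0.09933645  1.09966791
  1.644272  ] [-0.10904374  0.65774852 -0.28521918  1.96436224  0.32774532  0.56373219
  1.42687639]
78.25 [-0.10431473  0.43712013  0.53910599  1.63999818 -0.24246439  1.13176192
  0.29201129] [ 0.05815767  0.66902377  0.29932409  1.89704392 -0.31933386  0.62188135
  0.3531276 ]
258.25 [-0.4035305   0.62570727  1.15205426  1.64329466 -0.59464308  1.27005652
 -2.48382635] [ 0.52128445  0.67564702 -0.43082557  1.89090909  0.43514295  0.66821785
  2.76357671]
3.0333 [-0.11951701  0.36296706 -0.25244334  1.69142522  0.09915549  1.09960307
  1.64372111] [0.52430361 0.13454127 0.2500141 ] [ 4.76955714e-05 -2.34875112e-01  9.72025524e-01  2.46040491e-04] [ 0.5460404  -0.05020225  0.16778044]
0.6 2277 ((524.7720947265625, 133.63995361328125), (178.97862243652344, 23.50221061706543), 27.582210540771484) [0.04460292 0.04665392]
0.53 1039 ((553.4971313476562, -94.63582611083984), (26.369611740112305, 56.65032958984375), 78.65792083740234) [0.04307467 0.04796917]
```

View pics/w1.png

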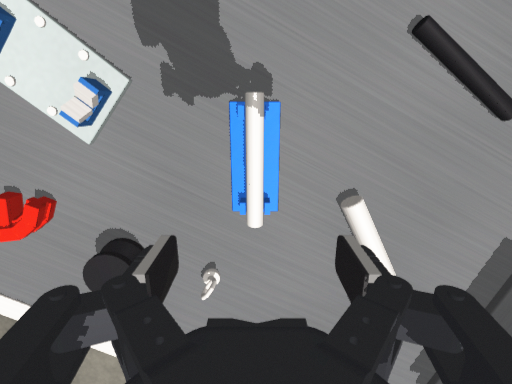

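View pics/top_fx.png

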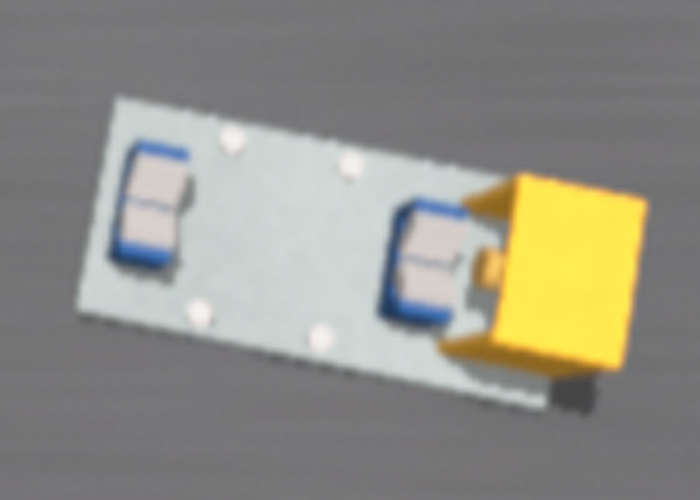

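Run:
```python
from h import *
ctrl.movep([.5407,-.162,.25],quat(78.25)); ctrl.pause(.2)
s=get_state(); print(s["time"],s["qpos"],s["tcp_pos"],s["contact_force"])
im,d,P=wrist("w2")
f=np.radians(-101.75); fx=np.array([np.cos(f),np.sin(f)]); fy=np.array([-fx[1],fx[0]]); o=np.array([.5407,-.162])
hsv=cv2.cvtColor(im,cv2.COLOR_BGR2HSV)
X=(P[...,:2]-o)@fx; Y=(P[...,:2]-o)@fy; Z=P[...,2]
ok=d>0
pl=ok&(abs(X)<.16)&(abs(Y)<.07)&(Z>.006)&(Z<.018)
q=np.c_[X[pl],Y[pl]]*1000; print("plate",len(q),cv2.minAreaRect(q.astype(np.float32)),"z",np.median(Z[pl]), q.min(0),q.max(0))
for lo,hi in((-.078,-.057),(.057,.078)):
    b=ok&(X>lo)&(X<hi)&(abs(Y)<.03)&(Z>.02)
    y,z=Y[b]*1000,Z[b]*1000
    for s_ in(1,-1):
        m=(s_*y>3)&(s_*y<12); 
        if m.sum()>10: print(lo,s_,m.sum(),"z=%.3f*y+%.2f"%tuple(np.polyfit(y[m],z[m],1)))
    m=(y>2.5)&(y<12); 
    m2=(y<-2.5)&(y>-12)
    # vertex y if slopes are +-1
    zl=np.median(z[m]-y[m]); zr=np.median(z[m2]+y[m2]); print("vertex y",(zr-zl)/2,"z",(zr+zl)/2)
h=ok&(Z>.078)&(Z<.09)&(abs(Y)<.06)&(X>.07); q=np.c_[X[h],Y[h]]*1000; print("hood",len(q),q.min(0),q.max(0),np.median(Z[h]))
```

```text
4.6417 [ 0.02641592  0.40975184  0.32980117  1.63837904 -0.14444842  1.11762699
  0.19145589] [ 0.54095751 -0.16106268  0.24991578] [0.4322798  1.40383479 0.38266917]
plate 8727 ((27.161216735839844, -0.9903678894042969), (233.86585998535156, 110.12921905517578), 0.04101651906967163) z 0.011402138460354039 [-89.80586417 -56.10351018] [144.12858126  54.05111859]
-0.078 1 123 z=0.992*y+33.45
-0.078 -1 122 z=-0.972*y+31.53
vertex y -1.0271328986042718 z 32.33402085419281
0.057 1 85 z=0.968*y+33.65
0.057 -1 84 z=-0.929*y+31.90
vertex y -1.0112718753435317 z 32.45715372783736
hood 2409 [ 86.10707848 -40.01143032] [145.01798761  37.97668469] 0.08324402777730933
```

View pics/w2.png

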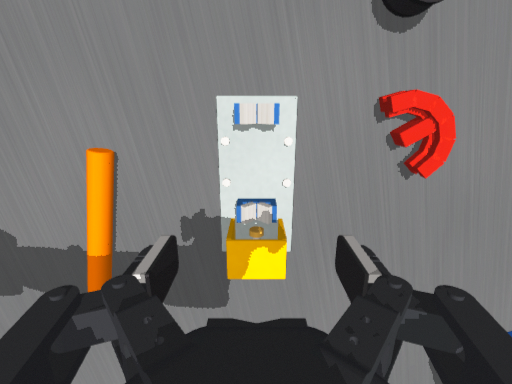

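The wrist view confirms the fixture: the plate fits to about 1 mm, and the groove vertex is at (256,~215 px), 1 mm off the top-camera estimate. Now I'll grasp the bar.

Run:
```python
from h import *
q=quat(27.2)
ctrl.movep([.5246,.1336,.13],q)
s=get_state(); print(s["time"],s["tcp_pos"],s["contact_force"])
ctrl.movel([.5246,.1336,.0165],max_speed=.1); ctrl.pause(.2)
s=get_state(); print(s["time"],s["tcp_pos"],s["contact_force"])
ctrl.close_gripper(60); ctrl.pause(.2)
s=get_state(); print(s["time"],s["tcp_pos"],s["contact_force"],s["width"])
ctrl.movel([.5246,.1336,.06],max_speed=.06); ctrl.pause(.3)
s=get_state(); print(s["time"],s["tcp_pos"],s["contact_force"],s["wrist_torque"],s["width"])
im,d,P=wrist("w3")
```

```text
5.9083 [0.52522648 0.13264034 0.13045744] [-0.7835448  -0.8862562   0.68259782]
7.3917 [0.52489007 0.13373404 0.0169766 ] [ 0.30999315 -0.13387461  0.166199  ]
8.1917 [0.52474259 0.13347301 0.01669091] [-0.68544348 -0.25491632  5.13696998] 0.021999958659055782
9.3667 [0.52446177 0.13353624 0.05971995] [ 1.32258420e-01 -4.22148340e-04 -4.98138934e+00] [-0.01959003 -0.02332954 -0.00779268] 0.022334890840656436
```

View pics/w3.png

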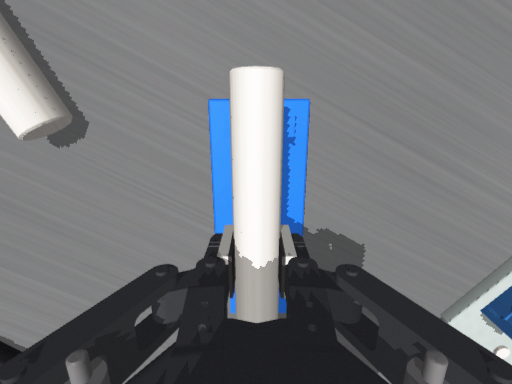

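The bar is held, about 5 N of load, with its far end at (257,70). I'll check its pose in the gripper from the depth data, then carry it above the groove.

```bash
cat >> h.py <<'E'
def barfit(name):
    z=np.load(name+".npz"); P,T,d=z["P"],z["T"],z["d"]
    L=(P-T[:3,3])@T[:3,:3]  # tool coords
    m=(d>0)&(abs(L[...,1])<.02)&(L[...,0]>.035)&(L[...,0]<.13)&(L[...,2]<.0)&(L[...,2]>-.06)
    Q=L[m]
    # ridge per slice: nearest tool z = bar top ; axis=+12mm
    for lo in np.arange(.035,.1,.015):
        k=Q[(Q[:,0]>=lo)&(Q[:,0]<lo+.015)]
        if len(k)>30:
            # circle fit of known radius
            from scipy.optimize import least_squares
            r=least_squares(lambda p:np.hypot(k[:,1]-p[0],k[:,2]-p[1])-.012,[0,-.02],loss="soft_l1",f_scale=.001)
            print("x %.3f axis y %.2f z %.2f mm n=%d"%(lo,r.x[0]*1e3,r.x[1]*1e3,len(k)))
    print("end x mm",np.percentile(Q[:,0],[98,99.5,100])*1e3)
E
python3 - <<'E'
from h import *
barfit("w3")
fxy=np.array([.5398,-.1618]); f=np.radians(-101.75); fx=np.array([np.cos(f),np.sin(f)])
t=fxy-.020*fx; print(t)
ctrl.movel([.5246,.1336,.15],max_speed=.12)
ctrl.movep([t[0],t[1],.15],quat(78.25)); ctrl.pause(.3)
s=get_state(); print(s["time"],s["tcp_pos"],s["contact_force"],s["width"],s["qpos"])
wrist("w4"); barfit("w4")
im,d=vision.grab_frame("top"); cv2.imwrite("pics/t4.png",im)
E
```

```text
x 0.035 axis y -1.59 z -17.18 mm n=1630
x 0.050 axis y -1.61 z -17.20 mm n=1825
x 0.065 axis y -1.65 z -17.22 mm n=2053
x 0.080 axis y -1.65 z -17.16 mm n=1356
end x mm [88.07125819 88.86151764 89.25145596]
[ 0.54387284 -0.14221909]
11.75 [ 0.5441204  -0.14116861  0.14996053] [ 0.46240313  0.40814687 -6.74898335] 0.02236631765403919 [ 0.06543835  0.49501404  0.21980535  1.7875762  -0.13570741  0.87372442
  0.14337872]
x 0.035 axis y -1.04 z -17.14 mm n=1626
x 0.050 axis y -1.06 z -17.17 mm n=1813
x 0.065 axis y -1.10 z -17.19 mm n=2029
x 0.080 axis y -1.14 z -17.18 mm n=1530
end x mm [89.34946203 90.14050965 90.53536451]
```

View pics/w4.png

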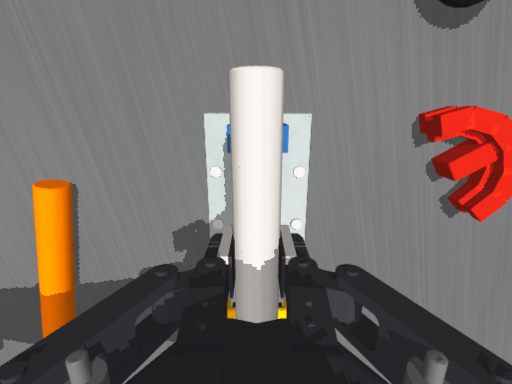

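```bash
cat >> h.py <<'E'
def rel(name):
    z=np.load(name+".npz"); P,T,d=z["P"],z["T"],z["d"]; im=cv2.imread(f"pics/{name}.png"); hsv=cv2.cvtColor(im,cv2.COLOR_BGR2HSV)
    L=(P-T[:3,3])@T[:3,:3]; tz=T[2,3]
    pl=(d>0)&(abs(P[...,2]-.012)<.004)&(abs(L[...,1])<.075)&(L[...,0]>-.05)&(L[...,0]<.12)&(hsv[...,1]<60)
    Q=L[pl]
    for lo in np.arange(.0,.12,.012):
        k=Q[(Q[:,0]>=lo)&(Q[:,0]<lo+.012)]
        if len(k)>30: print("plate x %.3f ymin %.1f ymax %.1f mid %.2f n=%d"%(lo,*(np.percentile(k[:,1],[.5,99.5])*1e3),np.percentile(k[:,1],[.5,99.5]).mean()*1e3,len(k)))
    print("plate end x",np.percentile(Q[:,0],[99,99.8])*1e3,"plate z",np.median(P[...,2][pl]))
    bl=(d>0)&(hsv[...,1]>120)&(abs(hsv[...,0].astype(int)-112)<15)&(abs(L[...,1])<.04)&(L[...,0]>0)&(L[...,0]<.12)&(P[...,2]>.035)&(P[...,2]<.055)
    k=L[bl]; print("block",len(k),"y",np.percentile(k[:,1],[1,99])*1e3,"x",np.percentile(k[:,0],[1,99])*1e3)
    barfit(name)
E
python3 -c "
from h import *
rel('w4')"
```

```text
plate x 0.000 ymin -54.5 ymax 54.7 mid 0.08 n=543
plate x 0.012 ymin -54.5 ymax 54.6 mid 0.04 n=595
plate x 0.024 ymin -54.6 ymax 54.1 mid -0.22 n=544
plate x 0.036 ymin -54.2 ymax 54.5 mid 0.17 n=509
plate x 0.048 ymin -54.6 ymax 54.6 mid -0.02 n=551
plate x 0.060 ymin -54.0 ymax 54.3 mid 0.10 n=547
plate end x [68.07815519 68.99312012] plate z 0.011384431426599256
block 219 y [-27.7639861   27.57296967] x [34.91269271 59.2644579 ]
x 0.035 axis y -1.04 z -17.14 mm n=1626
x 0.050 axis y -1.06 z -17.17 mm n=1813
x 0.065 axis y -1.10 z -17.19 mm n=2029
x 0.080 axis y -1.14 z -17.18 mm n=1530
end x mm [89.34946203 90.14050965 90.53536451]
```

Run:
```python
from h import *
t=np.array([0.54387,-.14222])+.0008*np.array([.979,-.2036])
ctrl.movel([t[0],t[1],.062],max_speed=.1); ctrl.pause(.3)
s=get_state(); print(s["time"],s["tcp_pos"],s["contact_force"],s["wrist_torque"],s["width"])
wrist("w5"); rel("w5")
```

```text
13.1833 [ 0.54484789 -0.1424031   0.06241569] [ 0.66119079 -0.08537651 -5.90282953] [-0.00043478  0.01094946 -0.01951157] 0.02205797476788581
plate x 0.000 ymin -55.5 ymax 53.1 mid -1.19 n=1368
plate x 0.012 ymin -55.3 ymax 53.0 mid -1.14 n=1511
plate x 0.024 ymin -55.3 ymax 53.2 mid -1.06 n=1052
plate x 0.036 ymin -55.8 ymax 53.3 mid -1.23 n=949
plate x 0.048 ymin -55.6 ymax 53.2 mid -1.17 n=1017
plate x 0.060 ymin -55.4 ymax 53.0 mid -1.20 n=1608
plate end x [69.73380159 70.35401084] plate z 0.011355992602653478
block 866 y [-28.97877991  26.45962894] x [36.07337836 60.42466965]
x 0.035 axis y -1.04 z -17.19 mm n=1624
x 0.050 axis y -1.08 z -17.20 mm n=1820
x 0.065 axis y -1.11 z -17.20 mm n=2039
x 0.080 axis y -1.11 z -17.17 mm n=1535
end x mm [89.35915856 90.15641783 90.65387784]
```

View pics/w5.png

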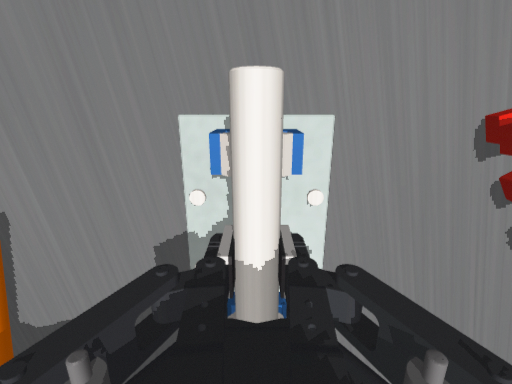

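The bar axis and groove now agree to about 0.15 mm laterally; the block cheeks at columns 210 and 302 sit symmetrically about the bar. I'll lower it slowly and watch the force.

Run:
```python
from h import *
t=np.array([0.54387,-.14222])+.0009*np.array([.979,-.2036])
def mf(n=4):
    F=[];
    for _ in range(n): ctrl.pause(.03); F.append(get_state()["contact_force"])
    return np.mean(F,0)
ctrl.movel([t[0],t[1],.040],max_speed=.05); ctrl.pause(.2)
F0=mf(8); print("F0",F0)
z=.040
while z>.030:
    z-= .001 if z>.0361 else .0005
    ctrl.movel([t[0],t[1],z],max_speed=.015); F=mf()
    print("%.4f"%z,np.round(F-F0,2),np.round(get_state()["tcp_pos"],4))
    if (F-F0)[2]>3.5 : break
s=get_state(); print(s["time"],s["contact_force"],s["width"])
wrist("w6"); rel("w6")
```

```text
F0 [-0.02361989  0.03159267 -5.55729494]
0.0390 [-0.3  -0.39  0.08] [ 0.5448 -0.1424  0.039 ]
0.0380 [-0.21 -0.18 -0.01] [ 0.5448 -0.1424  0.038 ]
0.0370 [ 0.36 -0.   -0.21] [ 0.5448 -0.1424  0.037 ]
0.0360 [-0.17 -0.01 -0.31] [ 0.5447 -0.1424  0.036 ]
0.0355 [-0.23 -0.38 -0.22] [ 0.5447 -0.1424  0.0355]
0.0350 [-0.23 -0.27 -0.41] [ 0.5447 -0.1424  0.035 ]
0.0345 [ 0.08 -0.03 -0.22] [ 0.5448 -0.1424  0.0345]
0.0340 [-0.02 -0.17 -0.31] [ 0.5447 -0.1424  0.034 ]
0.0335 [ 0.14  0.04 -0.24] [ 0.5447 -0.1424  0.0335]
0.0330 [ 0.37  0.47 -0.02] [ 0.5448 -0.1424  0.033 ]
0.0325 [-0.22  0.22 -0.37] [ 0.5448 -0.1424  0.0325]
0.0320 [-0.27 -0.44 -0.32] [ 0.5447 -0.1424  0.032 ]
0.0315 [-1.94  0.57  6.16] [ 0.5447 -0.1424  0.0318]
19.275 [-1.91683085  0.77852131  1.40001872] 0.022434999556178194
plate x 0.000 ymin -55.0 ymax 53.2 mid -0.90 n=1931
plate x 0.012 ymin -55.1 ymax 53.0 mid -1.07 n=2208
plate x 0.024 ymin -55.3 ymax 53.4 mid -0.95 n=1218
plate x 0.036 ymin -55.4 ymax 53.2 mid -1.05 n=1222
plate x 0.048 ymin -55.2 ymax 53.4 mid -0.92 n=1349
plate x 0.060 ymin -54.9 ymax 53.2 mid -0.85 n=2311
plate end x [69.55716591 70.06920946] plate z 0.011341563152308165
block 1277 y [-28.77344433  26.71769461] x [36.08682467 60.47938126]
x 0.035 axis y -0.79 z -17.07 mm n=2516
x 0.050 axis y -0.80 z -17.07 mm n=2592
x 0.065 axis y -1.00 z -17.20 mm n=2036
x 0.080 axis y -0.98 z -17.13 mm n=1537
end x mm [89.11446858 90.08475783 90.60253013]
```

Run:
```python
from h import *
ctrl.ungrasp(); ctrl.pause(.2)
s=get_state(); print(s["time"],s["contact_force"],s["width"])
t=s["tcp_pos"]
ctrl.movel([t[0],t[1],.14],max_speed=.12); ctrl.pause(.2)
wrist("w7"); rel("w7")
z=np.load("w7.npz"); P,T,d=z["P"],z["T"],z["d"]
L=(P-T[:3,3])@T[:3,:3]
from scipy.optimize import least_squares
m=(d>0)&(abs(L[...,1])<.02)&(L[...,0]>-.05)&(L[...,0]<.12)&(P[...,2]>.045)
Q=P[m]; h=L[m]
for lo in np.arange(-.05,.1,.02):
    k=h[(h[:,0]>=lo)&(h[:,0]<lo+.02)]
    if len(k)<30: continue
    r=least_squares(lambda p:np.hypot(k[:,1]-p[0],k[:,2]-p[1])-.012,[0,T[2,3]-.05],loss="soft_l1",f_scale=.001)
    print("x %.3f axis y %.2f world z %.2f n=%d"%(lo,r.x[0]*1e3,(T[2,3]-r.x[1])*1e3,len(k)))
print("bar end tool x",np.percentile(h[:,0],[98,99.5,100])*1e3, "time",get_state()["time"])
```

```text
20.1583 [-0.77396452  0.05365892  0.5302185 ] 0.08547651638476854
plate x 0.000 ymin -54.9 ymax 53.6 mid -0.66 n=900
plate x 0.012 ymin -54.6 ymax 53.8 mid -0.38 n=913
plate x 0.024 ymin -55.0 ymax 54.0 mid -0.48 n=741
plate x 0.036 ymin -55.1 ymax 54.2 mid -0.49 n=543
plate x 0.048 ymin -54.8 ymax 53.8 mid -0.47 n=603
plate x 0.060 ymin -54.7 ymax 54.1 mid -0.31 n=914
plate end x [70.1193173 70.1682199] plate z 0.011373587137448349
block 393 y [-28.33519389  27.00255751] x [35.90135391 60.11336558]Traceback (most recent call last):
  File "<stdin>", line 6, in <module>
  File "h.py", line 42, in rel
    barfit(name)
    ~~~~~~^^^^^^
  File "h.py", line 30, in barfit
    print("end x mm",np.percentile(Q[:,0],[98,99.5,100])*1e3)
                     ~~~~~~~~~~~~~^^^^^^^^^^^^^^^^^^^^^^
    return _quantile_unchecked(
        a, q, axis, out, overwrite_input, method, keepdims, weights)
    return _ureduce(a,
                    func=_quantile_ureduce_func,
    ...<5 lines>...
                    overwrite_input=overwrite_input,
                    method=method)
    r = func(a, **kwargs)
    result = _quantile(arr,
                       quantiles=q,
    ...<2 lines>...
                       out=out,
                       weights=wgt)
    slices_having_nans = np.isnan(arr[-1, ...])
                                  ~~~^^^^^^^^^
IndexError: index -1 is out of bounds for axis 0 with size 0
```

View pics/w7.png

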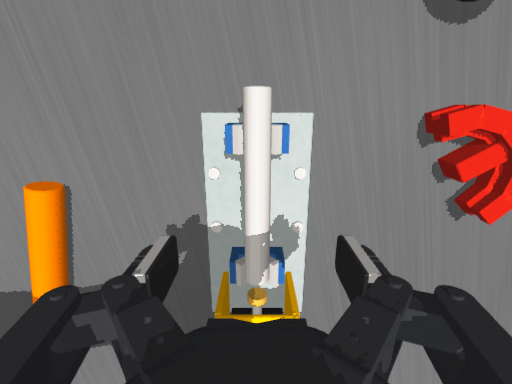

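The bar lies in the V, and the brass nose shows at (258,296) with a visible gap to the bar. I'll measure the bar end and the nose.

Run:
```python
from h import *
from scipy.optimize import least_squares
z=np.load("w7.npz"); P,T,d=z["P"],z["T"],z["d"]
L=(P-T[:3,3])@T[:3,:3]; im=cv2.imread("pics/w7.png"); hsv=cv2.cvtColor(im,cv2.COLOR_BGR2HSV)
print(T[:3,3])
off=None
v,u=np.mgrid[0:384,0:512]
m=(d>0)&(abs(L[...,1])<.014)&(L[...,0]>-.11)&(L[...,0]<.12)&(P[...,2]>.05)&(P[...,2]<.07)&(hsv[...,1]<60)&(v<290)
h=L[m]
for lo in np.arange(-.09,.1,.03):
    k=h[(h[:,0]>=lo)&(h[:,0]<lo+.03)]
    if len(k)<30: continue
    r=least_squares(lambda p:np.hypot(k[:,1]-p[0],k[:,2]-p[1])-.012,[0,T[2,3]-.05],loss="soft_l1",f_scale=.001)
    print("x %.3f axis y %.2f world z %.2f n=%d"%(lo,r.x[0]*1e3,(T[2,3]-r.x[1])*1e3,len(k)))
print("bar x range",np.percentile(h[:,0],[0,.5,99.5,100])*1e3)
n=(abs(u-258)<12)&(abs(v-296)<12)&(hsv[...,1]>110)&(d>0)
k=L[n]; print("nose",len(k),np.percentile(k[:,0],[1,50,90,97,99])*1e3,"z",np.percentile(T[2,3]-k[:,2],[1,50,99])*1e3)
pe=70.1-90
print("=> fixture x = -(tool x) + ",pe)
```

```text
[ 0.54439558 -0.14231951  0.13929984]
x -0.090 axis y -0.53 world z 48.95 n=622
x -0.060 axis y -0.54 world z 48.96 n=731
x -0.030 axis y -0.52 world z 49.01 n=791
x 0.000 axis y -0.55 world z 49.00 n=906
x 0.030 axis y -0.52 world z 49.05 n=1005
x 0.060 axis y -0.54 world z 49.03 n=1144
bar x range [-89.58867482 -87.5284002   89.59844114  90.42549954]
nose 308 [-114.18722012 -107.23730403 -106.39834576 -106.04860093 -105.90467502] z [41.32323303 54.14035408 59.96704058]
=> fixture x = -(tool x) +  -19.900000000000006
```

The bar is level on the groove axis with its centre at about x = -20. The nose is at about x = 86, so home should be near x = 0, roughly 20 mm of travel. I'll push on the open end with shut fingers, in small force-monitored steps.

Run:
```python
from h import *
fx=np.array([-.2036,-.9790]); q=quat(78.25)
c=np.array([.5444,-.1423])-.0*fx
def mf(n=3):
    F=[]
    for _ in range(n): ctrl.pause(.02); F.append(get_state()["contact_force"])
    return np.mean(F,0)
p=c-.115*fx
ctrl.movep([p[0],p[1],.14],q); ctrl.close_gripper(30)
ctrl.movel([p[0],p[1],.036],max_speed=.1); ctrl.pause(.2)
s=get_state(); print(s["time"],s["tcp_pos"],s["width"],s["contact_force"])
F0=mf(8); wrist("w8")
s_=-.115
while s_<-.095:
    s_+=.001; t=c+s_*fx; ctrl.movel([t[0],t[1],.036],max_speed=.02); F=mf()-F0
    f=-F[:2]@fx
    if f>1.2: break
print("contact at s=%.4f"%s_,"f=%.2f"%f,np.round(F,2),get_state()["time"],get_state()["tcp_pos"])
wrist("w9")
```

```text
24.15 [ 0.56813587 -0.02969288  0.03652773] 0.00018152695819885565 [-0.4620518   0.25481792 -0.57607253]
contact at s=-0.0990 f=3.07 [-0.06  3.15 -0.23] 29.1333 [ 0.56464731 -0.04488433  0.0359969 ]
```

View pics/w9.png

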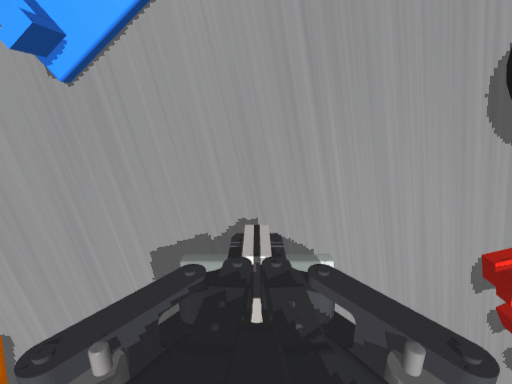

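Run:
```python
from h import *
fx=np.array([-.2036,-.9790]); c=np.array([.5444,-.1423])
F0=np.array([-.3,.2,-.4])
def mf(n=3):
    F=[]
    for _ in range(n): ctrl.pause(.02); F.append(get_state()["contact_force"])
    return np.mean(F,0)-F0
def go(s,v):
    t=c+s*fx; ctrl.movel([t[0],t[1],.036],max_speed=v)
s=-.099
for k in range(4):
    s+=.003; go(s,.012); F=mf(2); print("%.4f f=%.2f Fz=%.2f"%(s,-F[:2]@fx,F[2]))
    if -F[:2]@fx>7: break
st=.0005
while s<-.070:
    s+=st; go(s,.008); F=mf(); f=-F[:2]@fx; T=get_state(); print("%.4f f=%.2f Fz=%.2f t=%.2f adv=%.2f"%(s,f,F[2],T["time"],1e3*(np.array(T["tcp_pos"])[:2]-c)@fx))
    if f>8.5: break
    if f>5.3: st=.00025
    if T["time"]>46: break
```

```text
-0.0960 f=1.13 Fz=0.12
-0.0930 f=1.40 Fz=0.08
-0.0900 f=1.24 Fz=0.21
-0.0870 f=1.94 Fz=0.53
-0.0865 f=2.51 Fz=0.56 t=31.22 adv=-86.49
-0.0860 f=2.74 Fz=0.20 t=31.52 adv=-86.13
-0.0855 f=2.35 Fz=0.52 t=31.82 adv=-85.46
-0.0850 f=3.05 Fz=0.11 t=32.12 adv=-84.91
-0.0845 f=2.26 Fz=0.36 t=32.42 adv=-84.39
-0.0840 f=2.77 Fz=0.64 t=32.72 adv=-83.90
-0.0835 f=2.42 Fz=0.56 t=33.02 adv=-83.42
-0.0830 f=3.05 Fz=0.13 t=33.32 adv=-82.94
-0.0825 f=2.44 Fz=0.35 t=33.62 adv=-82.48
-0.0820 f=2.90 Fz=0.95 t=33.92 adv=-82.00
-0.0815 f=3.04 Fz=0.19 t=34.22 adv=-81.51
-0.0810 f=3.66 Fz=0.45 t=34.52 adv=-81.00
-0.0805 f=3.50 Fz=0.13 t=34.82 adv=-80.48
-0.0800 f=4.06 Fz=0.72 t=35.12 adv=-79.97
-0.0795 f=4.19 Fz=0.82 t=35.42 adv=-79.49
-0.0790 f=4.21 Fz=0.84 t=35.72 adv=-79.02
-0.0785 f=5.03 Fz=0.43 t=36.02 adv=-78.97
-0.0780 f=6.00 Fz=0.75 t=36.32 adv=-78.98
-0.0777 f=6.61 Fz=0.94 t=36.62 adv=-78.94
-0.0775 f=7.57 Fz=0.94 t=36.92 adv=-78.93
-0.0772 f=8.37 Fz=1.23 t=37.22 adv=-78.96
-0.0770 f=8.68 Fz=0.78 t=37.52 adv=-78.91
```

The bar is firm at about 20 mm of travel: the force climbs with no further advance. I'll press to about 10.5 N, hold briefly, then back off straight.

```bash
python3 - <<'E'
from h import *
fx=np.array([-.2036,-.9790]); c=np.array([.5444,-.1423]); F0=np.array([-.3,.2,-.4])
def go(s,v,z=.036):
    t=c+s*fx; ctrl.movel([t[0],t[1],z],max_speed=v)
for s in (-.0767,-.0764):
    go(s,.005); 
    for _ in range(4):
        ctrl.pause(.15); S=get_state(); F=S["contact_force"]-F0; print("%.4f f=%.2f adv=%.2f"%(s,-F[:2]@fx,1e3*(np.array(S["tcp_pos"])[:2]-c)@fx))
go(-.110,.04); 
S=get_state(); print(S["time"],S["contact_force"])
go(-.110,.15,.17)
t=c-.03*fx; ctrl.ungrasp(); ctrl.movep([t[0],t[1],.20],quat(78.25)); ctrl.pause(.2)
wrist("w10")
im,d=vision.grab_frame("scene"); cv2.imwrite("pics/s10.png",cv2.resize(im[110:220,110:260],None,fx=5,fy=5,interpolation=cv2.INTER_CUBIC))
print(get_state()["time"])
E
python3 - <<'E'
import sys; sys.path.insert(0,".")
from h import *
from scipy.optimize import least_squares
z=np.load("w10.npz"); P,T,d=z["P"],z["T"],z["d"]
L=(P-T[:3,3])@T[:3,:3]; im=cv2.imread("pics/w10.png"); hsv=cv2.cvtColor(im,cv2.COLOR_BGR2HSV)
m=(d>0)&(abs(L[...,1])<.014)&(L[...,0]>-.13)&(L[...,0]<.12)&(P[...,2]>.05)&(P[...,2]<.07)&(hsv[...,1]<60)
h=L[m]
for lo in np.arange(-.12,.1,.03):
    k=h[(h[:,0]>=lo)&(h[:,0]<lo+.03)]
    if len(k)<60: continue
    r=least_squares(lambda p:np.hypot(k[:,1]-p[0],k[:,2]-p[1])-.012,[0,T[2,3]-.05],loss="soft_l1",f_scale=.001)
    print("x %.3f axis y %.2f world z %.2f n=%d"%(lo,r.x[0]*1e3,(T[2,3]-r.x[1])*1e3,len(k)))
pl=(d>0)&(abs(P[...,2]-.012)<.004)&(abs(L[...,1])<.06)&(L[...,0]<.12)&(hsv[...,1]<60)
pe=np.percentile(L[pl][:,0],99.5); be=np.percentile(h[:,0],99.5); print("plate end",pe,"bar end",be,"bar centre fixture x",-.09-(be-pe)+.09)
y=L[pl&(L[...,0]>.03)&(L[...,0]<pe)][:,1]; print("plate mid y",np.percentile(y,[.5,99.5]).mean()*1e3)
E
```

```text
-0.0767 f=9.90 adv=-78.94
-0.0767 f=9.48 adv=-78.92
-0.0767 f=8.97 adv=-78.90
-0.0767 f=9.82 adv=-78.87
-0.0764 f=10.03 adv=-78.91
-0.0764 f=10.19 adv=-78.92
-0.0764 f=10.21 adv=-78.91
-0.0764 f=10.33 adv=-78.93
40.2083 [ 0.21860346  0.90557765 -0.48720636]
42.7667
x -0.120 axis y -0.55 world z 49.11 n=409
x -0.090 axis y -0.46 world z 49.03 n=455
x -0.060 axis y -0.35 world z 49.01 n=499
x -0.030 axis y -0.26 world z 49.02 n=543
x 0.000 axis y -0.26 world z 49.05 n=585
x 0.030 axis y -0.23 world z 48.78 n=172
plate end 0.038536790182355556 bar end 0.03754476426037578 bar centre fixture x 0.0009920259219797778
plate mid y -0.06260512559735573
```

View pics/w10.png

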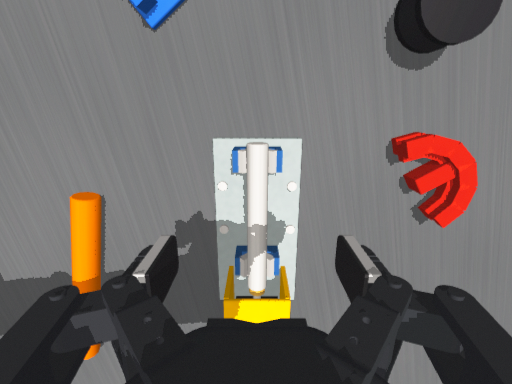

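View pics/s10.png

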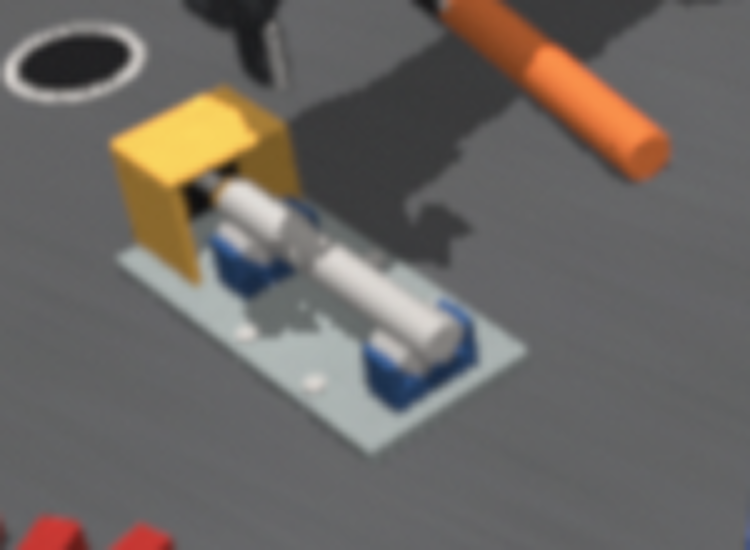

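The bar lies level in both V-blocks, touching the brass nose under the hood at (258,291). Its centre is at fixture x of about +1 mm, and the gripper is clear. I'll hand the job in.

```bash
python3 -c "
from h import *
S=get_state(); print(S['time'],S['tcp_pos'],S['contact_force']); print(ticket.close_job())"
```

```text
42.7667 [ 0.55057687 -0.11179196  0.19959867] [ 0.77717003 -0.38196912  0.27777554]
the job is handed in; nothing more can be done
None
```

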